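# Hang the empty pail, then find the full tin of bolts by its weight

## Task

Get the refill of clamp bolts ready: first hang the empty bolt pail by its handle on the hook of the stand and let go of it. Then find out by hefting which of the three identical closed tins is the heaviest, the full one, and finish while holding that tin upright in the gripper, its underside at least 10 cm above the bench, with the other two standing upright on the black mat and the pail still hanging. Leave the spanner, the valve and the metal block where they lie, and do not tip any tin over.

Things in the scene. Friction and masses are not known exactly. Their poses are not given: they have to be found in the camera images.
- pail: Small open metal pail, 0.18 kg, 92 mm in diameter at the rim, 68 at the foot, 68 tall. Origin: centre of its underside, z up. Its rigid upright handle is a round bar 8 mm thick in the pail's y-z plane: legs at y = -46 and +46 mm, a straight level top along y from -40 to +40 mm, its axis 130 mm above the underside. Window under it: 58 mm high. Gripped off its middle, the bar leaves room for the hook.
- pail_bail (a point): Middle of the top bar of the pail's handle (on the bar's axis), same axes as the pail.
- hook: Dark steel hook stand, fixed: foot 100 mm in diameter, 14 mm thick; post 18 mm thick, 194 mm high. From the post's top a level round arm 8 mm thick runs along the stand's own -x (roughly towards the robot), axis 190 mm above the bench; 78 mm out it turns up into a tip ending 96 mm from the post axis and 212 mm above the bench. Origin: centre of the foot's underside, z up.
- hook_seat (a point): The place where the handle's bar should rest: on top of the hook's arm, 60 mm out from the post axis, 194 mm above the bench (an 8 mm bar resting there has its axis 4 mm higher). Same axes as the stand: the arm runs along x, the tip lies to -x.
- mat: Black rubber mat fixed on the bench, 160 mm (x) by 360 mm (y), 4 mm thick; the tins stand on it in a row along its y, about 110 mm apart. Origin: centre of its underside.
- tin_a: Tin. Closed round tin of bare metal, one of three that look alike: 56 mm in diameter, lid 58 mm (top 8 mm), 77 mm tall. Origin: centre of its underside, z up. Which of the three is full cannot be seen and changes every time: two weigh 0.2 to 0.24 kg, the full one 0.46 to 0.6 kg. The contents may shift a few mm.
- tin_b: Tin. Closed round tin of bare metal, one of three that look alike: 56 mm in diameter, lid 58 mm (top 8 mm), 77 mm tall. Origin: centre of its underside, z up. Which of the three is full cannot be seen and changes every time: two weigh 0.2 to 0.24 kg, the full one 0.46 to 0.6 kg. The contents may shift a few mm.
- tin_c: Tin. Closed round tin of bare metal, one of three that look alike: 56 mm in diameter, lid 58 mm (top 8 mm), 77 mm tall. Origin: centre of its underside, z up. Which of the three is full cannot be seen and changes every time: two weigh 0.2 to 0.24 kg, the full one 0.46 to 0.6 kg. The contents may shift a few mm.
- spanner: Bystander: dark flat double-ended spanner lying on the bench, 202 mm long (its x), 40 mm wide, 7 mm thick. Origin: centre of its underside.
- valve: Bystander: small brass shut-off valve with a red lever, about 105 mm (x) by 30 mm, 42 mm tall, lying on the bench. Origin: centre of its underside.
- block: Bystander: flat metal block dotted with small holes, 75 x 75 x 22 mm, lying on the bench. Origin: centre of its underside.
Not all that is in view belongs to the job. Leave any green look-alike of the pail alone.

How it is judged (in metres and radians):
On the way, in this order (a step that is already met when the one before it is completed fails the run):
1. the pail hangs by its handle on the hook, let go (height (world z) of pail above 0.035 m and contact force between pail and hook above 0.6 N and contact force between pail and the fingers below 0.1 N and distance between pail_bail and hook_seat below 0.045 m and angle between pail's own z axis and vertical below 0.35 rad and linear speed of pail below 0.15 m/s), for 0.3 s.
2. a tin is held up off the mat in the gripper (((height (world z) of tin_a above 0.02 m and contact force between tin_a and the fingers above 1 N and contact force between tin_a and mat below 0.1 N) or (height (world z) of tin_b above 0.02 m and contact force between tin_b and the fingers above 1 N and contact force between tin_b and mat below 0.1 N) or (height (world z) of tin_c above 0.02 m and contact force between tin_c and the fingers above 1 N and contact force between tin_c and mat below 0.1 N))), for 0.2 s.
At the end, for the whole second after the job is handed in: Pail hangs let go on the hook by its handle (within 45 mm of the seat, tilt under 0.35 rad). The full tin is gripped, underside over 100 mm up, tilt under 0.35 rad, still, touching nothing else. The two light tins (under 3.2 N each) stand untouched and upright on the mat (all of step 1 and ((height (world z) of tin_a above 0.1 m and contact force between tin_a and the fingers above 1 N and angle between tin_a's own z axis and vertical below 0.35 rad and linear speed of tin_a below 0.06 m/s and contact force between tin_a and mat below 0.1 N and contact force between tin_a and pail below 0.1 N and contact force between tin_a and hook below 0.1 N and contact force between tin_a and valve below 0.1 N and contact force between tin_a and spanner below 0.1 N and contact force between tin_a and block below 0.1 N and contact force between tin_a and tin_b below 0.1 N and contact force between tin_a and tin_c below 0.1 N and contact force between tin_b and mat between 0.8 and 3.2 N and angle between each of tin_b, tin_c's own z axis and vertical below 0.1 rad and contact force between each of tin_b, tin_c and the fingers below 0.1 N and linear speed of each of tin_b, tin_c below 0.03 m/s and contact force between tin_c and mat between 0.8 and 3.2 N) or (height (world z) of tin_b above 0.1 m and contact force between tin_b and the fingers above 1 N and angle between tin_b's own z axis and vertical below 0.35 rad and linear speed of tin_b below 0.06 m/s and contact force between tin_b and mat below 0.1 N and contact force between tin_b and pail below 0.1 N and contact force between tin_b and hook below 0.1 N and contact force between tin_b and valve below 0.1 N and contact force between tin_b and spanner below 0.1 N and contact force between tin_b and block below 0.1 N and contact force between tin_b and tin_a below 0.1 N and contact force between tin_b and tin_c below 0.1 N and contact force between tin_a and mat between 0.8 and 3.2 N and angle between each of tin_a, tin_c's own z axis and vertical below 0.1 rad and contact force between each of tin_a, tin_c and the fingers below 0.1 N and linear speed of each of tin_a, tin_c below 0.03 m/s and contact force between tin_c and mat between 0.8 and 3.2 N) or (height (world z) of tin_c above 0.1 m and contact force between tin_c and the fingers above 1 N and angle between tin_c's own z axis and vertical below 0.35 rad and linear speed of tin_c below 0.06 m/s and contact force between tin_c and mat below 0.1 N and contact force between tin_c and pail below 0.1 N and contact force between tin_c and hook below 0.1 N and contact force between tin_c and valve below 0.1 N and contact force between tin_c and spanner below 0.1 N and contact force between tin_c and block below 0.1 N and contact force between tin_c and tin_a below 0.1 N and contact force between tin_c and tin_b below 0.1 N and contact force between tin_a and mat between 0.8 and 3.2 N and angle between each of tin_a, tin_b's own z axis and vertical below 0.1 rad and contact force between each of tin_a, tin_b and the fingers below 0.1 N and linear speed of each of tin_a, tin_b below 0.03 m/s and contact force between tin_b and mat between 0.8 and 3.2 N))); the arm keeps its last pose, push and grip.
It fails at once if a tin is lifted before the pail hangs (height (world z) of pail below 0.02 m and height (world z) of any of tin_a, tin_b, tin_c above 0.03 m).
It fails at once if a tin is tipped over (more than 0.7 rad) (angle between any of tin_a, tin_b, tin_c's own z axis and vertical above 0.7 rad).
It fails at once if the spanner, the valve or the block is moved by more than 30 mm (distance of any of spanner, valve, block from where it was at the start of the episode above 0.03 m).
It also fails if it takes over 72 s, if anything falls off the work surface, if the arm or the gripper's body presses on something with over 40 N, if the wrist force passes 120 N, or if a joint passes its speed limit or range.

## Robot

A 7-joint arm with a two-finger parallel gripper is mounted at the origin on the work surface. World frame = base frame: x ahead of the robot, y to its left, z up, the work surface at z = 0. Lengths are in mm, angles in rad, forces in N, time in s.
With the tool pointing down it reaches from about 400 to 900 mm from the base axis. Payload 5.5 kg.
Tool frame: the origin (TCP) lies on the mounting face of the last link; the fingertips stand 178 mm ahead of it and the grasp point (between the pads) lies 159 mm ahead of it (r.hold_point_z is the z of the grasp point in the tool frame, in mm); z points along the fingers, y is the direction in which the jaws open and shut (so a half turn about z gives the same grasp; the last joint's range is limited). The gripper opens to 92 mm and grips with 3 to 60 N. Pads are 19 mm wide; open, the fingers measure 130 mm over their backs; the gripper's body (75 mm by 190 mm) begins 47 mm behind the grasp point.
Start: joints at [1.418, 0.501, -0.427, 1.55, 0.221, 1.138, -0.21], TCP at [262.574, -594.601, 404.729] pointing down, gripper open.
Joint ranges: [-2.88, 2.88], [-0.31, 2.03], [-1.54, 1.56], [0.2, 2.42], [-1.41, 4.55], [0.19, 2.02], [-2.57, 2.57]. Speed limits (rad/s): [2.57, 2.57, 3.14, 3.14, 3.14, 3.14, 3.14].

## Interface

Orientations are given as [roll, pitch, yaw] about the fixed x, y, z axes, in that order (R = Rz(yaw) Ry(pitch) Rx(roll)).
In Python, from rig import r gives the robot as it stands.
- The arm moves only by the tool jog_arm, never from a script. Its arguments are lists of equal length, an entry for each row: "dp": the shift along the world's x, y, z in cm, a list of three; "rotation": the turn, a rotation vector about the world's x, y, z in rad, a list of three; "claw": the finger opening in cm, from 0 to 9.18. A call has 1 to 5 rows; each row shifts and turns the commanded pose from where the row before left it; what a row does not reach is not made up. A row lasts 1/8 s, in which the tool goes at most 62.5 mm and 10.7 degrees, less where a joint would pass 70% of its speed; a pose out of reach is approached as far as the arm can. A call with a gripper value outside its range is refused whole. The fingers move at their own pace and stop on an object; the grip force is fixed at half the most. Time passes only in rows, so rows that do not move let the fingers close. It gives the time, the measured TCP pose, the force and the opening at its end, in the units of the state.
- r.get_state(): the state, without advancing time (a new reading comes with each control period).
- r.camera(name): name is "scene" or "top" or "wrist"; returns (picture, depth): 480x640x3 uint8, red, green, blue; 480x640 float32, mm along the optical axis (not along the pixel's ray), 0 where there is no reading.
- r.camera_info(name): a dict with "fov_y" (degrees; the focal length in pixels is half the picture's height over the tangent of half this angle, whatever the lens; pixels are square), "cx", "cy" (the principal point, pixels), "T" (4x4, takes a point from camera to world coordinates). Camera axes: x right, y up, looking along -z (the intrinsics and any distortion apply to the point x, -y, -z); pixel columns grow to the right and rows downward; lengths in mm; the calibration is good to about 2 mm. A picture is of the moment at which its call begins: read the wrist's pose just before it. camera_info takes no time and is no camera call; for the wrist camera it gives the pose at the moment of the call.
- r.close_job(): hands the job in, once; it reports no verdict.
The state is a dict: "clock": time; "joints": joint angles; "joint_vel": joint speeds; "effort": joint torques, N m; "eef_pos": TCP position; "tool_rot": TCP orientation; "force": force on the tool from outside, world axes, zero at the start; "moment": the same for the moment, N m; "grip_width": finger opening in mm.
Only numpy, scipy, OpenCV 4.12 (cv2) and the standard library are available. Lean on these libraries where they do the work, as an engineer would, in place of code of your own. Each camera call takes 0.05 s, during which the arm holds its last target.

## Working session

There is one attempt and no reset: what is moved stays moved. The work goes in short steps, Python scripts to look and compute and a tool call to move; the robot and the scene stay as the last step left them, time stands still between calls to the robot, and variables do not carry over. Pictures are saved under pics/ and viewed, and the job is handed in when it is done.

Besides the shell and the picture viewer there is one more tool, called after "Call:" by a JSON object that holds its "method" and its "body", one argument or row to a line. jog_arm: Moves the arm, as the interface text tells. Its arguments: {"type":"object","properties":{"dp":{"type":"array"},"rotation":{"type":"array"},"claw":{"type":"array"}},"required":["dp","rotation","claw"]}

```bash
ls; mkdir -p pics; cat > h.py <<'E'
from rig import r
import numpy as np, cv2
def shot(n,name):
    info=r.camera_info(n); p,d=r.camera(n)
    cv2.imwrite(f'pics/{name}.png',cv2.cvtColor(p,cv2.COLOR_RGB2BGR)); np.savez(f'pics/{name}.npz',p=p,d=d,T=info['T'],fov=info['fov_y'],cx=info['cx'],cy=info['cy'])
    print(n,{k:v for k,v in info.items() if k!='T'}); return p,d,info
def load(name):
    z=np.load(f'pics/{name}.npz'); return z
def cloud(z):
    d=z['d']; f=240/np.tan(np.radians(float(z['fov']))/2)
    v,u=np.mgrid[0:480,0:640]
    X=(u-float(z['cx']))/f*d; Y=-(v-float(z['cy']))/f*d
    P=np.stack([X,Y,-d,np.ones_like(d)],-1)@z['T'].T
    P=P[...,:3]; P[d<=0]=np.nan; return P
E
python3 - <<'E'
from h import *
print(r.get_state()); 
for n in('scene','top'): shot(n,n+'0')
print(r.get_state()['clock'])
E
```

```text
pics
{'clock': 0.0, 'joints': array([ 1.41815618,  0.50184856, -0.42678166,  1.55142621,  0.22081265,
        1.13826496, -0.21030331]), 'joint_vel': array([ 7.71566965e-04, -4.89365207e-06, -1.56903299e-03,  1.26458719e-03,
        2.66518204e-04,  1.42073309e-04,  3.66219766e-04]), 'effort': array([ 4.92276322e-04, -5.66598630e+01, -5.81549585e+00, -2.79108435e+01,
       -6.84655365e-02,  3.10794334e-02,  1.73744384e-04]), 'eef_pos': array([ 262.37843297, -594.31946456,  403.68662235]), 'tool_rot': array([-3.13970343e+00, -6.06642162e-05,  4.15883841e-01]), 'force': array([-0.16278411, -0.48357671,  0.57963103]), 'moment': array([ 0.01639538, -0.01743123, -0.00357428]), 'grip_width': 91.57759277287253}
scene {'fov_y': 57.97851976332711, 'cx': 321.74555437883487, 'cy': 241.07804739121502}
top {'fov_y': 47.28012835549841, 'cx': 331.3776562024904, 'cy': 248.78772394423467}
0.1
```

View pics/scene0.png

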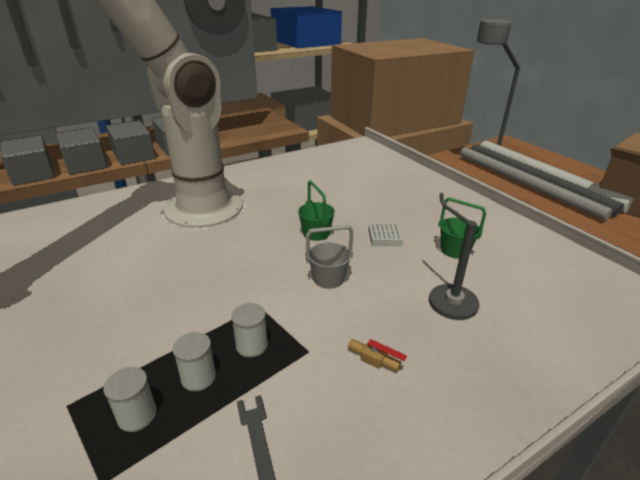

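View pics/top0.png

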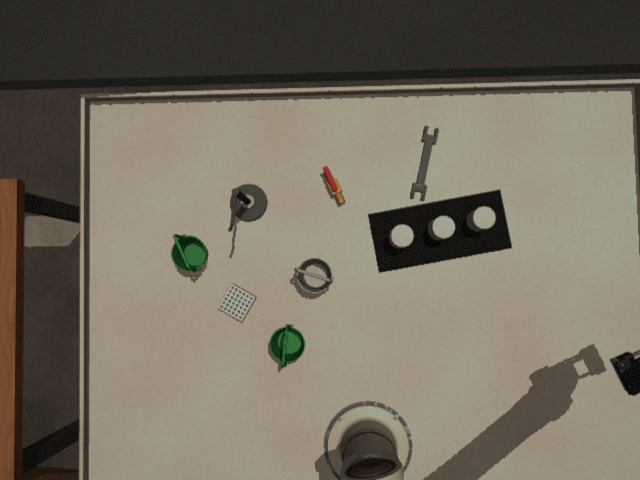

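Candidates for the pail: grey pail at scene (329,262) / top (314,275), green ones at scene (317,215) and (459,232) / top (287,345) and (190,253). I choose the grey one. Next I measure and crop.

```bash
cat > m.py <<'E'
from h import *
for n in('scene0','top0'):
    z=load(n);P=cloud(z);p=z['p'].astype(int)
    print(n,np.round(z['T'],3).tolist())
    def at(u,v): return np.round(P[v,u],1)
    # benches
    Z=P[...,2]
    if n=='top0':
        for u,v in((150,150),(600,150),(150,420),(550,320),(320,120)):print('bench',at(u,v))
        # mat
    b=(p.max(-1)<40)&(Z<12)&(Z>-3)&(P[...,0]>300)
    m=b.astype(np.uint8); m=cv2.morphologyEx(m,cv2.MORPH_CLOSE,np.ones((25,25)))
    k,l,s,c=cv2.connectedComponentsWithStats(m); i=1+np.argmax(s[1:,4])
    q=P[(l==i)&b][:,:2].astype(np.float32); print('mat',cv2.minAreaRect(q))
    # everything above bench clusters
    ok=(Z>12)&(Z<260)&(P[...,0]>250)&(P[...,1]>-450)&(P[...,1]<500)&(P[...,0]<900)
    k,l,s,c=cv2.connectedComponentsWithStats(ok.astype(np.uint8))
    for i in range(1,k):
        if s[i,4]>60:
            q=P[l==i]; print(np.round(c[i]),s[i,4],'z',np.round(q[:,2].max(),1),np.round(q.min(0),0),np.round(q.max(0),0))
E
python3 m.py
python3 - <<'E'
import cv2
a=cv2.imread('pics/scene0.png')[170:320,260:500]
b=cv2.imread('pics/top0.png')[170:320,170:370]
cv2.imwrite('pics/crop0.png',cv2.resize(a,None,fx=3.3,fy=3.3,interpolation=cv2.INTER_CUBIC))
cv2.imwrite('pics/crop1.png',cv2.resize(b,None,fx=4,fy=4,interpolation=cv2.INTER_CUBIC))
E
```

```text
scene0 [[0.524, -0.474, 0.708, 1080.188], [0.852, 0.28, -0.442, -282.564], [0.011, 0.835, 0.55, 593.805], [0.0, 0.0, 0.0, 1.0]]
mat ((565.2839965820312, -205.57876586914062), (159.7554168701172, 356.38702392578125), 9.118131637573242)
[326. 246.] 2578 z 135.4 [250.  78.  12.] [498. 245. 135.]
[457. 259.] 3170 z 212.6 [469. 254.  12.] [702. 494. 213.]
[385. 233.] 585 z 24.7 [337. 286.  12.] [437. 385.  25.]
[249. 328.] 1501 z 83.7 [ 519. -126.   12.] [578. -69.  84.]
[194. 360.] 1823 z 83.2 [ 540. -232.   12.] [ 598. -174.   83.]
[378. 353.] 937 z 43.5 [642.  44.  12.] [738. 101.  44.]
[129. 397.] 2334 z 84.1 [ 560. -334.   12.] [ 619. -277.   84.]
top0 [[-0.02, 0.998, -0.053, 441.886], [-1.0, -0.021, -0.017, 55.596], [-0.019, 0.053, 0.998, 1468.612], [0.0, 0.0, 0.0, 1.0]]
bench [8.001e+02 5.698e+02 6.000e-01]
bench [ 7.702e+02 -6.453e+02 -3.000e-01]
bench [ 75.1 572.4  -0.7]
bench [ 318.8 -494.8   -4.5]
bench [870.  104.8   3.9]
mat ((562.2918090820312, -207.50811767578125), (155.2624053955078, 356.3822326660156), 9.27458381652832)
[333. 185.] 355 z 50.6 [638.  42.  12.] [736.  99.  51.]
[247. 203.] 996 z 216.6 [557. 253.  12.] [698. 350. 217.]
[481. 218.] 540 z 91.5 [ 560. -357.   12.] [ 625. -279.   92.]
[441. 227.] 496 z 89.7 [ 539. -241.   12.] [ 605. -175.   90.]
[401. 236.] 452 z 92.1 [ 519. -128.   13.] [584. -71.  92.]
[185. 252.] 663 z 140.9 [467. 402.  12.] [563. 495. 141.]
[313. 275.] 626 z 141.3 [407.  77.  12.] [497. 174. 141.]
[236. 302.] 821 z 32.4 [336. 285.  12.] [434. 383.  32.]
[284. 341.] 449 z 140.3 [250. 154.  12.] [327. 241. 140.]
```

View pics/crop0.png

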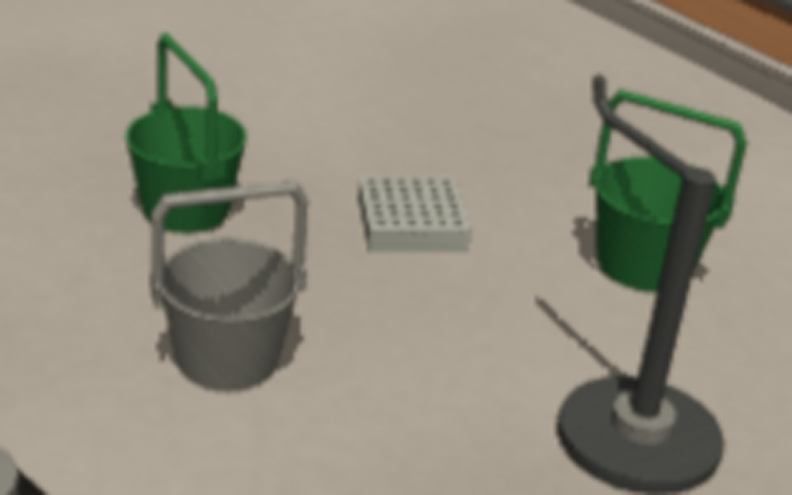

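View pics/crop1.png

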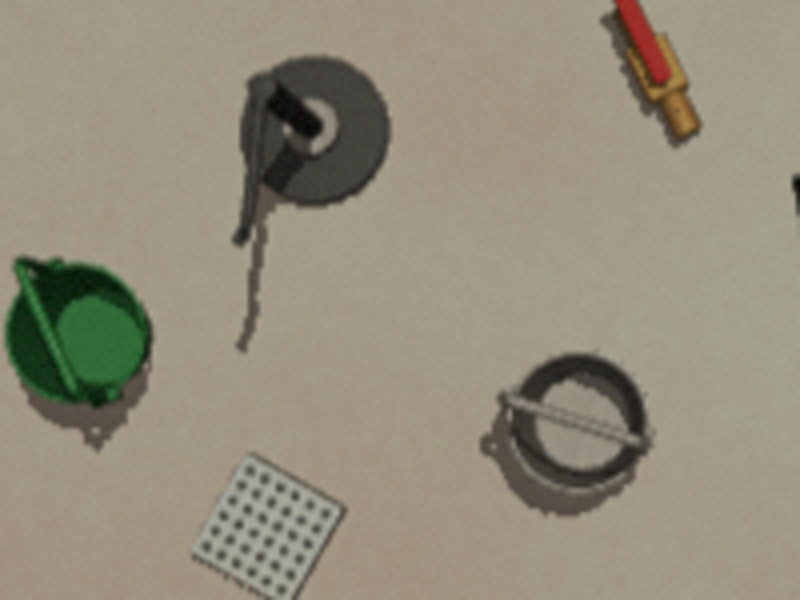

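The crops confirm it: the bare grey pail has its handle bar at crop0 (160–300, 190–200) and the two others are plainly green. The hook's tip is at crop0 (599,85), with the arm running to (700,180).

```bash
cat > m2.py <<'E'
from h import *
for n in('scene0','top0'):
    z=load(n);P=cloud(z);p=z['p'].astype(int); off=8 if n=='top0' else 1.5
    Z=P[...,2]-off; X=P[...,0];Y=P[...,1]
    def line(m,name):
        q=P[m]; c=np.median(q,0) ; vx,vy,x0,y0=cv2.fitLine(q[:,:2].astype(np.float32),cv2.DIST_HUBER,0,.01,.01).ravel()
        t=(q[:,0]-x0)*vx+(q[:,1]-y0)*vy
        print(n,name,m.sum(),'dir',round(np.degrees(np.arctan2(vy,vx)),1),'ends',np.round([x0+t.min()*vx,y0+t.min()*vy,x0+t.max()*vx,y0+t.max()*vy],1),'z',np.round(np.percentile(q[:,2],[10,50,90]),1))
    box=(X>395)&(X<510)&(Y>70)&(Y<185)
    line(box&(Z>122)&(Z<145),'bar')
    rim=box&(Z>60)&(Z<72); q=P[rim][:,:2].astype(np.float32); print('rim',cv2.minEnclosingCircle(q))
    hb=(X>540)&(X<720)&(Y>240)&(Y<370)
    line(hb&(Z>181)&(Z<196),'arm')
    line(hb&(Z>200)&(Z<225),'tip')
    q=P[hb&(Z>7)&(Z<17)][:,:2].astype(np.float32); print('foot',cv2.minEnclosingCircle(q))
    q=P[hb&(Z>40)&(Z<180)]; print('post',np.round(q.mean(0),1) if len(q) else 0,np.round(q.min(0)),np.round(q.max(0)))
    for c,(x,y) in dict(a=(549,-98),b=(569,-203),c=(590,-306)).items():
        m=(np.hypot(X-x,Y-y)<45)&(Z>78)&(Z<88)
        q=P[m][:,:2].astype(np.float32); print('tin',c,cv2.minEnclosingCircle(q),m.sum())
E
python3 m2.py
```

```text
scene0 bar 183 dir 71.1 ends [439.1  80.8 470.3 171.7] z [126.8 131.4 133.6]
rim ((452.97027587890625, 126.78546905517578), 49.92655563354492)
scene0 arm 238 dir -7.8 ends [561.7 312.5 661.4 298.9] z [186.9 192.1 194.3]
scene0 tip 26 dir 21.8 ends [558.7 311.2 566.7 314.4] z [202.8 206.2 210.5]
foot ((651.242431640625, 302.85223388671875), 51.82457733154297)
post [655.6 298.2 114.5] [644. 293.  42.] [662. 309. 181.]
tin a ((548.3184204101562, -97.66380310058594), 29.10511016845703) 584
tin b ((568.6837158203125, -202.4511260986328), 29.372339248657227) 767
tin c ((590.0493774414062, -305.6759338378906), 29.666961669921875) 1026
top0 bar 107 dir 70.6 ends [436.9  84.6 465.9 167. ] z [131.  134.3 138. ]
rim ((450.41351318359375, 125.50543212890625), 49.39262390136719)
top0 arm 160 dir -6.4 ends [563.2 311.  657.9 300.4] z [190.7 194.1 198. ]
top0 tip 8 dir -51.0 ends [557.4 315.4 562.5 309.1] z [209.4 212.  214.7]
foot ((650.2140502929688, 301.06622314453125), 49.48991394042969)
post [646.1 296.3 121.1] [616. 292.  48.] [657. 310. 188.]
tin a ((546.52099609375, -99.07929992675781), 28.246206283569336) 40
tin b ((565.3453369140625, -200.56137084960938), 26.41703224182129) 35
tin c ((587.296875, -306.0195617675781), 28.120758056640625) 48
```

Call:
{"method": "jog_arm", "body": {
  "dp": [
    [3, 4.5, 0],
    [3, 4.5, 0],
    [3, 4.5, 0],
    [3, 4.5, 0],
    [3, 4.5, 0]
  ],
  "rotation": [
    [0, 0, 0.05],
    [0, 0, 0.05],
    [0, 0, 0.05],
    [0, 0, 0.05],
    [0, 0, 0.05]
  ],
  "claw": [9, 9, 9, 9, 9]
}}

```text
clock: 0.72
eef_pos: [413.1, -368.0, 404.5]
tool_rot: [-3.141, 0.0, 0.667]
force: [-0.1, -0.0, -0.4]
grip_width: 90.1
```

Call:
{"method": "jog_arm", "body": {
  "dp": [
    [0.5, 4.5, 0],
    [0.5, 4.5, 0],
    [0.5, 4.5, 0],
    [0.5, 4.5, 0],
    [0.5, 4.5, 0]
  ],
  "rotation": [
    [0, 0, 0.06],
    [0, 0, 0.06],
    [0, 0, 0.06],
    [0, 0, 0.06],
    [0, 0, 0.06]
  ],
  "claw": [9, 9, 9, 9, 9]
}}

```text
clock: 1.35
eef_pos: [437.4, -143.1, 404.6]
tool_rot: [-3.141, 0.0, 0.968]
force: [1.0, 0.0, 0.2]
grip_width: 90.3
```

Call:
{"method": "jog_arm", "body": {
  "dp": [
    [0.2, 5, 0],
    [0.2, 5, 0],
    [0.2, 5, 0],
    [0.2, 5, 0],
    [0, 4.5, 0]
  ],
  "rotation": [
    [0, 0, 0.06],
    [0, 0, 0.06],
    [0, 0, 0.05],
    [0, 0, 0.05],
    [0, 0, 0.05]
  ],
  "claw": [9, 9, 9, 9, 9]
}}

```text
clock: 1.98
eef_pos: [445.2, 102.1, 404.7]
tool_rot: [3.141, 0.0, 1.238]
force: [-0.3, -1.0, -0.3]
grip_width: 89.9
```

```bash
python3 - <<'E'
from h import *
s=r.get_state();print(s['eef_pos'],s['tool_rot'])
p,d,i=shot('wrist','w1')
z=load('w1');P=cloud(z);Z=P[...,2]
m=(Z>118)&(Z<150)&(P[...,0]>395)&(P[...,0]<510)&(P[...,1]>70)&(P[...,1]<185)
q=P[m];print(m.sum(),np.percentile(q[:,2],[10,50,90]))
vx,vy,x0,y0=cv2.fitLine(q[:,:2].astype(np.float32),cv2.DIST_HUBER,0,.01,.01).ravel()
t=(q[:,0]-x0)*vx+(q[:,1]-y0)*vy
a,b=t.min(),t.max();print(np.degrees(np.arctan2(vy,vx)),x0+a*vx,y0+a*vy,x0+b*vx,y0+b*vy)
print(np.nanmedian(Z[(abs(Z)<20)]))
E
```

```text
[445.2326236  102.07637239 404.71717131] [3.14136593e+00 5.96101548e-05 1.23778430e+00]
wrist {'fov_y': 59.02702720791829, 'cx': 324.39915570992645, 'cy': 243.36707106609788}
2055 [130.57598675 133.13461897 134.35204494]
70.78458 433.92810098223515 82.82054043211133 466.34911140168725 175.84040647433392
0.07152177961015127
```

View pics/w1.png

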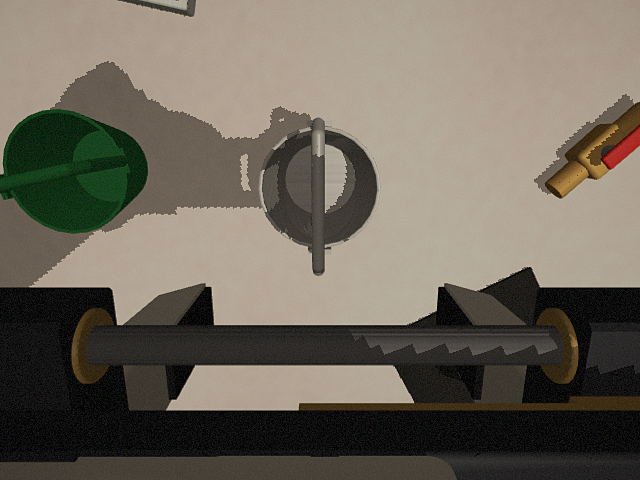

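The wrist view shows the grey pail's bar, nearly vertical, at column 318 (rows 120–272), about 3 mm left of jaw centre. The green pail is well clear at (70,170). Next I descend and grip off-middle.

Call:
{"method": "jog_arm", "body": {
  "dp": [
    [-0.3, 0, -3],
    [0, 0, -3],
    [0, 0, -3],
    [0, 0, -2.5],
    [0, 0, 0]
  ],
  "rotation": [
    [0, 0, 0],
    [0, 0, 0],
    [0, 0, 0],
    [0, 0, 0],
    [0, 0, 0]
  ],
  "claw": [9, 9, 9, 9, 9]
}}

```text
clock: 2.65
eef_pos: [441.5, 100.0, 288.2]
tool_rot: [-3.137, 0.002, 1.236]
force: [1.3, 0.1, 0.5]
grip_width: 89.5
```

Call:
{"method": "jog_arm", "body": {
  "dp": [
    [0, 0, 0],
    [0, 0, 0],
    [0, 0, 0],
    [0, 0, 0],
    [0, 0, 0]
  ],
  "rotation": [
    [0, 0, 0],
    [0, 0, 0],
    [0, 0, 0],
    [0, 0, 0],
    [0, 0, 0]
  ],
  "claw": [7, 5, 3, 1.5, 0]
}}

```text
clock: 3.28
eef_pos: [442.6, 100.3, 289.9]
tool_rot: [3.141, -0.0, 1.236]
force: [-0.5, -0.4, 1.0]
grip_width: 44.9
```

Call:
{"method": "jog_arm", "body": {
  "dp": [
    [0, 0, 0],
    [0, 0, 0],
    [0, 0, 0],
    [0, 0, 0],
    [0, 0, 0]
  ],
  "rotation": [
    [0, 0, 0],
    [0, 0, 0],
    [0, 0, 0],
    [0, 0, 0],
    [0, 0, 0]
  ],
  "claw": [0, 0, 0, 0, 0]
}}

```text
clock: 3.9
eef_pos: [442.5, 100.5, 289.7]
tool_rot: [-3.141, 0.0, 1.236]
force: [0.2, -0.2, 0.2]
grip_width: 6.5
```

Call:
{"method": "jog_arm", "body": {
  "dp": [
    [0, 0, 0],
    [0, 0, 1],
    [0, 0, 2],
    [0, 0, 3],
    [0, 0, 3.5]
  ],
  "rotation": [
    [0, 0, 0],
    [0, 0, 0],
    [0, 0, 0],
    [0, 0, 0],
    [0, 0, 0]
  ],
  "claw": [0, 0, 0, 0, 0]
}}

```text
clock: 4.53
eef_pos: [442.2, 100.3, 385.7]
tool_rot: [-3.141, 0.0, 1.236]
force: [0.0, -1.1, -1.7]
grip_width: 6.8
```

```bash
python3 - <<'E'
from h import *
s=r.get_state();print(s['eef_pos'],s['tool_rot'],s['force'],s['grip_width'])
shot('scene','s1')
a=cv2.imread('pics/s1.png')[100:340,220:540]
cv2.imwrite('pics/s1c.png',cv2.resize(a,None,fx=2.5,fy=2.5,interpolation=cv2.INTER_CUBIC))
E
```

```text
[442.23048772 100.34749633 385.72580857] [-3.14059734e+00  2.46675532e-04  1.23620825e+00] [ 0.03631686 -1.09925714 -1.66957612] 6.841210444888592
scene {'fov_y': 57.97851976332711, 'cx': 321.74555437883487, 'cy': 241.07804739121502}
```

View pics/s1c.png

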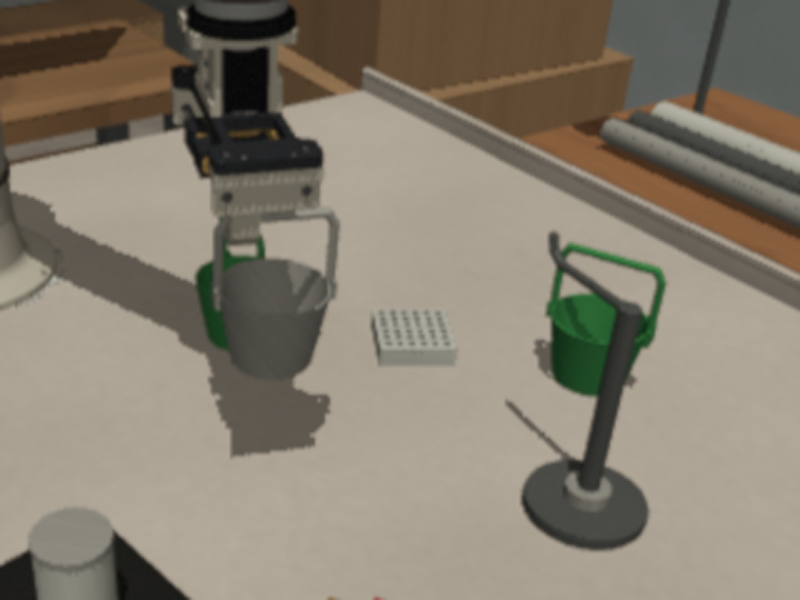

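The pail is lifted and level, gripped near the left (−y) end of its bar. Next I measure how it sits in the gripper.

```bash
python3 - <<'E'
from h import *
z=load('s1');P=cloud(z);p=z['p'].astype(int);X,Y,Z=P[...,0],P[...,1],P[...,2]
b=(X>380)&(X<520)&(Y>60)&(Y<200)
for lo,hi in((225,234),(150,175),(90,240)):
    q=P[b&(Z>lo)&(Z<hi)];print(lo,hi,len(q),np.round(q.min(0),1),np.round(q.max(0),1))
q=P[b&(Z>155)&(Z<170)];print(cv2.minEnclosingCircle(q[:,:2].astype(np.float32)))
q=P[b&(Z>219)&(Z<233)&(Y>125)&(Y<165)];print(len(q),cv2.fitLine(q[:,:2].astype(np.float32),cv2.DIST_HUBER,0,.01,.01).ravel(),np.percentile(q[:,2],[5,50,95]))
q=P[b&(Z>180)&(Z<215)&(Y>150)];print('leg',len(q),q.mean(0))
q=P[b&(Z>175)&(Z<200)&(Y<100)];print('leg-',len(q),q.mean(0))
E
```

```text
225 234 154 [438.1  82.6 225.1] [472.3 167.2 233.9]
150 175 651 [405.   76.7 150.1] [499.2 171.9 174.7]
90 240 2280 [405.   76.7  94.2] [499.2 173.4 239.9]
((452.3744812011719, 125.9882583618164), 49.95769500732422)
91 [3.0746534e-01 9.5155925e-01 4.6267508e+02 1.4538333e+02] [222.43625637 226.92522403 229.49119022]
leg 64 [469.99190271 168.13024069 198.74152055]
leg- 45 [439.97373658  81.36700839 187.46815204]
```

Call:
{"method": "jog_arm", "body": {
  "dp": [
    [0.9, 3, 0],
    [0.9, 4.5, 0],
    [0.9, 4.7, 0],
    [0.9, 4.5, 0],
    [0.9, 2.7, 0]
  ],
  "rotation": [
    [0, 0, 0.042],
    [0, 0, 0.042],
    [0, 0, 0.042],
    [0, 0, 0.042],
    [0, 0, 0.042]
  ],
  "claw": [0, 0, 0, 0, 0]
}}

```text
clock: 5.2
eef_pos: [487.2, 296.9, 385.2]
tool_rot: [-3.141, -0.001, 1.45]
force: [-0.0, -0.6, -1.4]
grip_width: 6.8
```

Call:
{"method": "jog_arm", "body": {
  "dp": [
    [0, 0, 0],
    [0, 0, 0],
    [0, 0, 0]
  ],
  "rotation": [
    [0, 0, 0],
    [0, 0, 0],
    [0, 0, 0]
  ],
  "claw": [0, 0, 0]
}}

```text
clock: 5.58
eef_pos: [487.7, 293.0, 384.7]
tool_rot: [3.141, 0.001, 1.444]
force: [-0.1, 0.1, -1.5]
grip_width: 6.8
```

```bash
python3 - <<'E'
from h import *
s=r.get_state();print(s['eef_pos'],s['tool_rot'],s['force'],s['grip_width'])
shot('scene','s2');shot('top','t2')
a=cv2.imread('pics/s2.png')[100:340,280:600]
cv2.imwrite('pics/s2c.png',cv2.resize(a,None,fx=2.5,fy=2.5,interpolation=cv2.INTER_CUBIC))
z=load('s2');P=cloud(z);X,Y,Z=P[...,0],P[...,1],P[...,2]
b=(X>420)&(X<552)&(Y>230)&(Y<400)
q=P[b&(Z>155)&(Z<170)];print(cv2.minEnclosingCircle(q[:,:2].astype(np.float32)))
q=P[b&(Z>180)&(Z<200)]
print('legs',[ (k.sum(),np.round(q[k].mean(0),1)) for k in (q[:,1]<290,q[:,1]>340)])
q=P[b&(Z>220)&(Z<233)&(Y>310)&(Y<360)];print('bar',len(q),np.round(q.mean(0),1),q[:,2].max(),q[:,1].max())
E
```

```text
[487.71689165 293.04035975 384.65661984] [3.14139771e+00 1.25134911e-03 1.44398933e+00] [-0.0737317   0.08546071 -1.46084565] 6.750188326133694
scene {'fov_y': 57.97851976332711, 'cx': 321.74555437883487, 'cy': 241.07804739121502}
top {'fov_y': 47.28012835549841, 'cx': 331.3776562024904, 'cy': 248.78772394423467}
((492.764404296875, 318.94769287109375), 50.78682327270508)
legs [(np.int64(35), array([488.7, 272.1, 189.8])), (np.int64(30), array([499.6, 363.5, 190.5]))]
bar 34 [499.  336.6 223.9] 226.93975030143935 357.5874365399322
```

View pics/s2c.png

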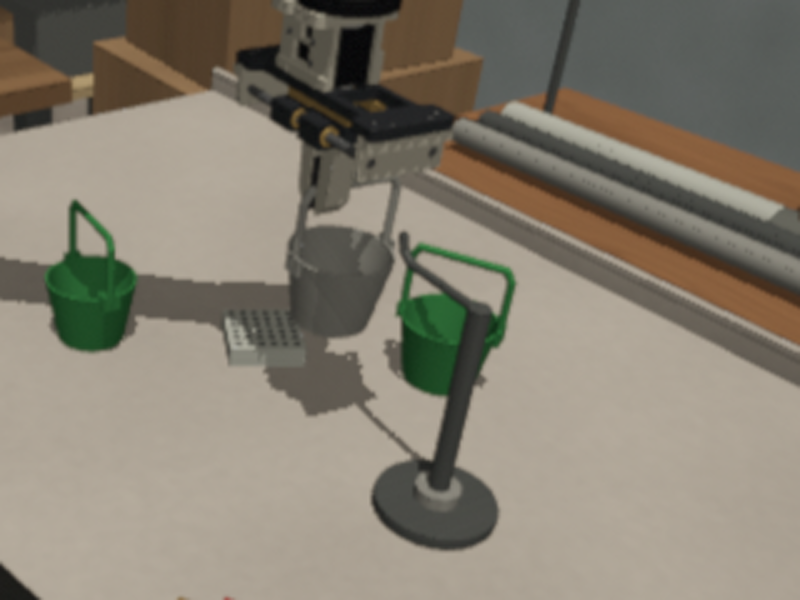

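Call:
{"method": "jog_arm", "body": {
  "dp": [
    [0.5, 0, 0.5],
    [1.8, -0.2, 0],
    [2, -0.2, 0],
    [2, -0.2, 0],
    [2, -0.3, 0]
  ],
  "rotation": [
    [0, 0, 0],
    [0, 0, 0],
    [0, 0, 0],
    [0, 0, 0],
    [0, 0, 0]
  ],
  "claw": [0, 0, 0, 0, 0]
}}

```text
clock: 6.3
eef_pos: [572.7, 284.6, 389.5]
tool_rot: [3.141, -0.0, 1.444]
force: [-0.1, -0.4, -2.7]
grip_width: 6.5
```

Call:
{"method": "jog_arm", "body": {
  "dp": [
    [1.5, -0.2, 0],
    [0, 0, 0],
    [0, 0, 0]
  ],
  "rotation": [
    [0, 0, 0],
    [0, 0, 0],
    [0, 0, 0]
  ],
  "claw": [0, 0, 0]
}}

```text
clock: 6.68
eef_pos: [585.0, 283.8, 389.6]
tool_rot: [-3.141, -0.0, 1.446]
force: [-0.1, 0.7, -1.5]
grip_width: 6.6
```

```bash
python3 - <<'E'
from h import *
s=r.get_state();print(s['eef_pos'],s['tool_rot'],s['force'],s['grip_width'])
shot('scene','s3');shot('top','t3')
a=cv2.imread('pics/s3.png')[130:330,340:580]
a=cv2.resize(a,None,fx=2.5,fy=2.5,interpolation=cv2.INTER_CUBIC)
cv2.imwrite('pics/s3c.png',a)
E
```

```text
[585.00478958 283.77293471 389.57393716] [-3.14063745e+00 -1.66838826e-04  1.44649062e+00] [-0.07967755  0.73960067 -1.47525427] 6.58151218539596
scene {'fov_y': 57.97851976332711, 'cx': 321.74555437883487, 'cy': 241.07804739121502}
top {'fov_y': 47.28012835549841, 'cx': 331.3776562024904, 'cy': 248.78772394423467}
```

View pics/s3c.png

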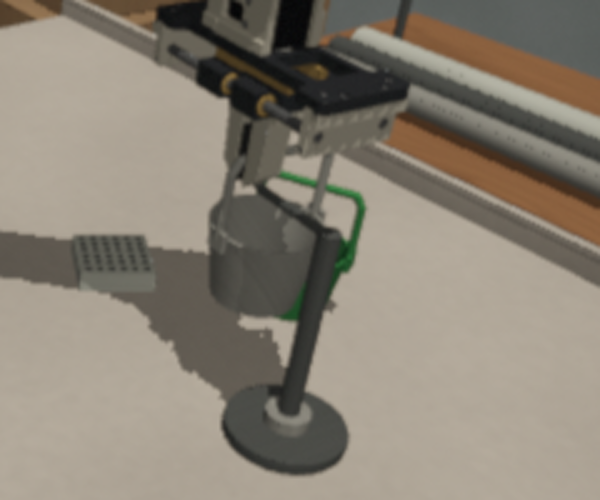

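The hook arm now runs through the pail's window (crop: tip near (262,185), post top (327,235)), between the finger and the far leg. I lower now.

Call:
{"method": "jog_arm", "body": {
  "dp": [
    [0, 0, -1],
    [0, 0, -1],
    [0, 0, -0.7],
    [0, 0, -0.3],
    [0, 0, -0.2]
  ],
  "rotation": [
    [0, 0, 0],
    [0, 0, 0],
    [0, 0, 0],
    [0, 0, 0],
    [0, 0, 0]
  ],
  "claw": [0, 0, 0, 0, 0]
}}

```text
clock: 7.4
eef_pos: [585.6, 283.4, 357.5]
tool_rot: [-3.141, -0.0, 1.446]
force: [-1.3, -0.9, -0.8]
grip_width: 6.5
```

Call:
{"method": "jog_arm", "body": {
  "dp": [
    [0, 0, 0],
    [0, 0, 0]
  ],
  "rotation": [
    [0, 0, 0],
    [0, 0, 0]
  ],
  "claw": [0, 0]
}}

```text
clock: 7.65
eef_pos: [585.7, 283.5, 358.0]
tool_rot: [3.141, -0.0, 1.446]
force: [-0.1, 0.3, -0.7]
grip_width: 6.6
```

Call:
{"method": "jog_arm", "body": {
  "dp": [
    [0, 0, -0.1],
    [0, 0, -0.1],
    [0, 0, 0]
  ],
  "rotation": [
    [0, 0, 0],
    [0, 0, 0],
    [0, 0, 0]
  ],
  "claw": [0, 0, 0]
}}

```text
clock: 8.02
eef_pos: [585.7, 283.5, 356.4]
tool_rot: [3.141, -0.0, 1.446]
force: [-1.2, -1.4, 3.5]
grip_width: 6.8
```

```bash
python3 - <<'E'
from h import *
shot('scene','s4')
a=cv2.imread('pics/s4.png')[130:330,340:580]
a=cv2.resize(a,None,fx=2.5,fy=2.5,interpolation=cv2.INTER_CUBIC)
cv2.imwrite('pics/s4c.png',a)
E
```

```text
scene {'fov_y': 57.97851976332711, 'cx': 321.74555437883487, 'cy': 241.07804739121502}
```

View pics/s4c.png

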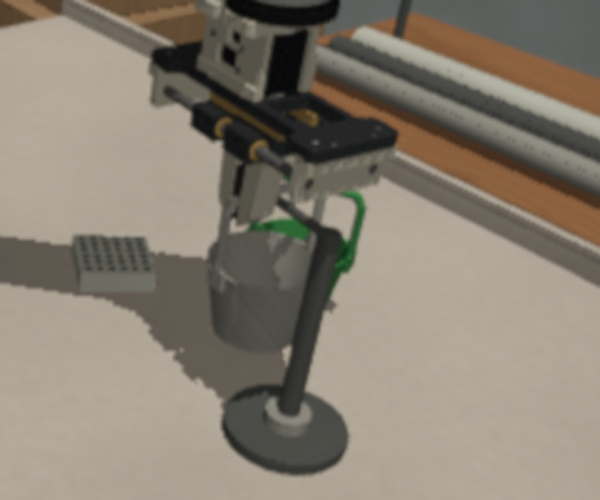

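The bar rests on the arm (upward 3.5 N). I release it.

Call:
{"method": "jog_arm", "body": {
  "dp": [
    [0, 0, 0],
    [0, 0, 0],
    [0, 0, 0],
    [0, 0, 0],
    [0, 0, 0]
  ],
  "rotation": [
    [0, 0, 0],
    [0, 0, 0],
    [0, 0, 0],
    [0, 0, 0],
    [0, 0, 0]
  ],
  "claw": [1, 1.5, 2.5, 3.5, 4]
}}

```text
clock: 8.7
eef_pos: [585.6, 283.4, 355.6]
tool_rot: [-3.142, -0.0, 1.446]
force: [0.2, 0.9, -0.4]
grip_width: 38.5
```

Call:
{"method": "jog_arm", "body": {
  "dp": [
    [0, 0, 0],
    [0, 0, 1],
    [0, 0, 2],
    [0, 0, 3],
    [0, 0, 3]
  ],
  "rotation": [
    [0, 0, 0],
    [0, 0, 0],
    [0, 0, 0],
    [0, 0, 0],
    [0, 0, 0]
  ],
  "claw": [4, 4, 4, 4, 4]
}}

```text
clock: 9.32
eef_pos: [585.5, 283.7, 448.4]
tool_rot: [3.14, -0.001, 1.446]
force: [-0.3, -0.1, -0.2]
grip_width: 40.4
```

```bash
python3 - <<'E'
from h import *
s=r.get_state();print(s['eef_pos'],s['tool_rot'],s['force'],s['grip_width'])
shot('scene','s5');shot('top','t5')
a=cv2.imread('pics/s5.png')[130:330,340:580]
a=cv2.resize(a,None,fx=2.5,fy=2.5,interpolation=cv2.INTER_CUBIC)
cv2.imwrite('pics/s5c.png',a)
E
```

```text
[585.51495593 283.65146694 448.36246805] [ 3.14042725e+00 -1.05510987e-03  1.44602349e+00] [-0.27539075 -0.1135162  -0.23462527] 40.36539208470758
scene {'fov_y': 57.97851976332711, 'cx': 321.74555437883487, 'cy': 241.07804739121502}
top {'fov_y': 47.28012835549841, 'cx': 331.3776562024904, 'cy': 248.78772394423467}
```

View pics/s5c.png

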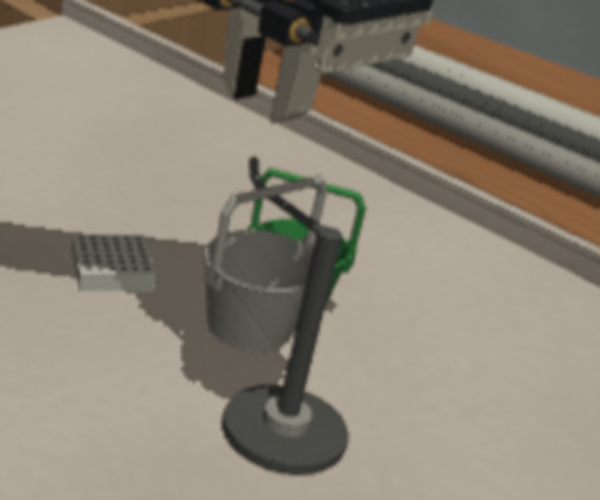

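The pail hangs free: handle over the hook arm, tip clear at crop (253,165), fingers away. Next is the near tin (top 401,236; scene 249,330) at about (548,-98).

Call:
{"method": "jog_arm", "body": {
  "dp": [
    [0, -4, 0],
    [-0.5, -5, 0],
    [-0.5, -5, 0],
    [-0.5, -5, 0],
    [-0.5, -5, 0]
  ],
  "rotation": [
    [0, 0, 0.04],
    [0, 0, 0.04],
    [0, 0, 0.04],
    [0, 0, 0.04],
    [0, 0, 0.04]
  ],
  "claw": [5, 6, 7, 8, 9]
}}

```text
clock: 10.05
eef_pos: [565.2, 41.8, 446.2]
tool_rot: [3.141, 0.001, 1.647]
force: [1.5, -0.3, 0.3]
grip_width: 85.0
```

Call:
{"method": "jog_arm", "body": {
  "dp": [
    [-0.5, -5, -2],
    [-0.5, -5, -4],
    [-0.5, -4, -4],
    [-0.3, -0.2, -4],
    [0, 0, 0]
  ],
  "rotation": [
    [0, 0, 0.04],
    [0, 0, 0.04],
    [0, 0, 0.037],
    [0, 0, 0],
    [0, 0, 0]
  ],
  "claw": [9, 9, 9, 9, 9]
}}

```text
clock: 10.68
eef_pos: [546.1, -98.0, 304.6]
tool_rot: [-3.136, -0.002, 1.762]
force: [-0.2, 0.3, 0.8]
grip_width: 89.6
```

```bash
python3 - <<'E'
from h import *
s=r.get_state();print(s['eef_pos'],s['tool_rot'],s['joints'])
shot('wrist','w2');shot('scene','s6')
z=load('s6');P=cloud(z);X,Y,Z=P[...,0],P[...,1],P[...,2]
for c,(x,y) in dict(a=(549,-98),b=(569,-203),c=(590,-306)).items():
    m=(np.hypot(X-x,Y-y)<45)&(Z>78)&(Z<88)
    q=P[m][:,:2].astype(np.float32); print('tin',c,cv2.minEnclosingCircle(q),m.sum())
E
```

```text
[546.07507474 -98.01074703 304.56798266] [-3.13631386e+00 -2.34737029e-03  1.76162484e+00] [ 0.82700932  0.60342238 -0.91883361  1.86443487  0.57615686  0.97168968
 -0.15942716]
wrist {'fov_y': 59.02702720791829, 'cx': 324.39915570992645, 'cy': 243.36707106609788}
scene {'fov_y': 57.97851976332711, 'cx': 321.74555437883487, 'cy': 241.07804739121502}
tin a ((549.179931640625, -96.67440032958984), 30.358549118041992) 618
tin b ((567.9532470703125, -202.9842071533203), 29.653413772583008) 821
tin c ((589.4432983398438, -305.25250244140625), 29.73285675048828) 1091
```

View pics/w2.png

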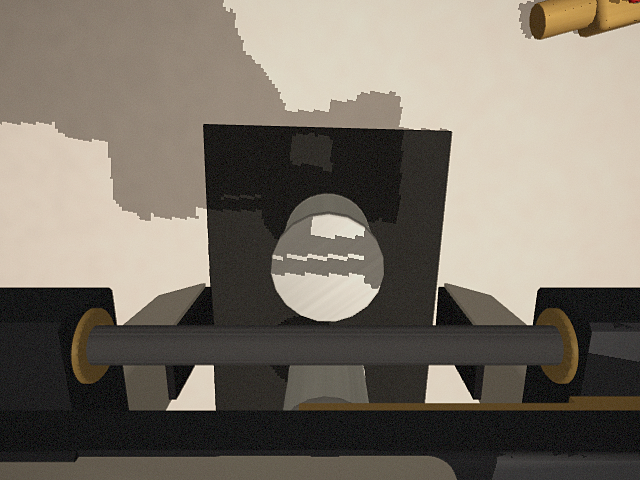

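View pics/s6.png

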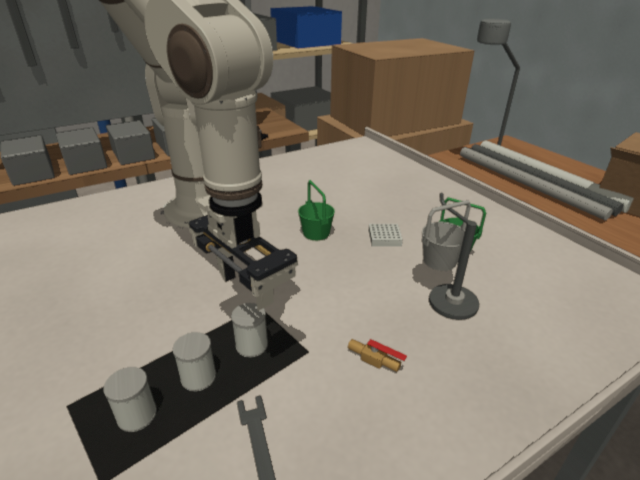

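The wrist view shows the near tin at column 328, centred between the jaws (212–438). The scene view shows the pail still hanging at (443,245). Descend and grip.

Call:
{"method": "jog_arm", "body": {
  "dp": [
    [0.1, 0, -3],
    [0.1, 0, -3],
    [0, 0, -2.5],
    [0, 0, -1.2],
    [0, 0, 0]
  ],
  "rotation": [
    [0, 0, 0],
    [0, 0, 0],
    [0, 0, 0],
    [0, 0, 0],
    [0, 0, 0]
  ],
  "claw": [9, 9, 9, 9, 9]
}}

```text
clock: 11.4
eef_pos: [550.4, -96.6, 210.7]
tool_rot: [3.141, 0.0, 1.764]
force: [-0.3, 0.3, 1.0]
grip_width: 90.1
```

Call:
{"method": "jog_arm", "body": {
  "dp": [
    [0, 0, 0],
    [0, 0, 0],
    [0, 0, 0],
    [0, 0, 0],
    [0, 0, 0]
  ],
  "rotation": [
    [0, 0, 0],
    [0, 0, 0],
    [0, 0, 0],
    [0, 0, 0],
    [0, 0, 0]
  ],
  "claw": [7.5, 6.5, 6, 5.5, 5]
}}

```text
clock: 12.02
eef_pos: [549.4, -97.5, 209.9]
tool_rot: [-3.141, 0.0, 1.763]
force: [-2.8, -1.2, 4.3]
grip_width: 57.0
```

Call:
{"method": "jog_arm", "body": {
  "dp": [
    [0, 0, 0],
    [0, 0, 0],
    [0, 0, 0]
  ],
  "rotation": [
    [0, 0, 0],
    [0, 0, 0],
    [0, 0, 0]
  ],
  "claw": [4, 4, 4]
}}

```text
clock: 12.4
eef_pos: [549.4, -97.5, 209.9]
tool_rot: [-3.141, 0.0, 1.763]
force: [-3.5, -1.8, 5.5]
grip_width: 57.0
```

Call:
{"method": "jog_arm", "body": {
  "dp": [
    [0, 0, 1],
    [0, 0, 2],
    [0, 0, 1],
    [0, 0, 0],
    [0, 0, 0]
  ],
  "rotation": [
    [0, 0, 0],
    [0, 0, 0],
    [0, 0, 0],
    [0, 0, 0],
    [0, 0, 0]
  ],
  "claw": [4, 4, 4, 4, 4]
}}

```text
clock: 13.02
eef_pos: [549.5, -97.5, 249.7]
tool_rot: [-3.141, 0.0, 1.763]
force: [-0.7, -0.2, -2.2]
grip_width: 57.1
```

Call:
{"method": "jog_arm", "body": {
  "dp": [
    [0, 0, 0]
  ],
  "rotation": [
    [0, 0, 0]
  ],
  "claw": [4]
}}

```text
clock: 13.15
eef_pos: [549.4, -97.3, 249.3]
tool_rot: [-3.141, -0.0, 1.763]
force: [0.6, -0.3, -2.4]
grip_width: 57.0
```

Call:
{"method": "jog_arm", "body": {
  "dp": [
    [0, 0, 0]
  ],
  "rotation": [
    [0, 0, 0]
  ],
  "claw": [4]
}}

```text
clock: 13.28
eef_pos: [549.5, -97.2, 249.4]
tool_rot: [-3.141, -0.0, 1.763]
force: [0.5, -1.0, -1.4]
grip_width: 56.5
```

Call:
{"method": "jog_arm", "body": {
  "dp": [
    [0, 0, 0]
  ],
  "rotation": [
    [0, 0, 0]
  ],
  "claw": [4]
}}

```text
clock: 13.4
eef_pos: [549.6, -97.2, 249.5]
tool_rot: [-3.141, -0.0, 1.763]
force: [-0.4, 0.6, -2.5]
grip_width: 57.0
```

About 2.1 N, so a light tin. I set it back.

Call:
{"method": "jog_arm", "body": {
  "dp": [
    [0, 0, -1.5],
    [0, 0, -1.5],
    [0, 0, -0.7],
    [0, 0, -0.2],
    [0, 0, 0]
  ],
  "rotation": [
    [0, 0, 0],
    [0, 0, 0],
    [0, 0, 0],
    [0, 0, 0],
    [0, 0, 0]
  ],
  "claw": [4, 4, 4, 4, 4]
}}

```text
clock: 14.02
eef_pos: [549.8, -97.1, 210.8]
tool_rot: [3.141, -0.0, 1.763]
force: [0.6, -0.7, -1.5]
grip_width: 56.7
```

Call:
{"method": "jog_arm", "body": {
  "dp": [
    [0, 0, -0.1],
    [0, 0, 0]
  ],
  "rotation": [
    [0, 0, 0],
    [0, 0, 0]
  ],
  "claw": [4, 4]
}}

```text
clock: 14.28
eef_pos: [549.9, -97.3, 210.1]
tool_rot: [3.141, 0.0, 1.763]
force: [0.1, 0.2, -2.5]
grip_width: 56.8
```

Call:
{"method": "jog_arm", "body": {
  "dp": [
    [0, 0, -0.1],
    [0, 0, 0]
  ],
  "rotation": [
    [0, 0, 0],
    [0, 0, 0]
  ],
  "claw": [4, 4]
}}

```text
clock: 14.52
eef_pos: [549.9, -97.2, 209.9]
tool_rot: [3.141, 0.001, 1.763]
force: [-2.8, -0.4, 6.1]
grip_width: 56.5
```

Contact made. I open, rise and move to the middle tin at about (568,-203).

Call:
{"method": "jog_arm", "body": {
  "dp": [
    [0, 0, 0],
    [0, 0, 0],
    [0, 0, 0],
    [0, 0, 0],
    [0, 0, 0]
  ],
  "rotation": [
    [0, 0, 0],
    [0, 0, 0],
    [0, 0, 0],
    [0, 0, 0],
    [0, 0, 0]
  ],
  "claw": [6, 7, 8, 9, 9]
}}

```text
clock: 15.15
eef_pos: [549.7, -97.2, 208.8]
tool_rot: [3.142, -0.0, 1.763]
force: [-0.4, -0.0, 0.5]
grip_width: 89.4
```

Call:
{"method": "jog_arm", "body": {
  "dp": [
    [0, 0, 3],
    [0, 0, 4],
    [0, 0, 3],
    [0.9, -5.3, 0],
    [0.9, -5.2, 0]
  ],
  "rotation": [
    [0, 0, 0],
    [0, 0, 0],
    [0, 0, 0],
    [0, 0, 0],
    [0, 0, 0]
  ],
  "claw": [9, 9, 9, 9, 9]
}}

```text
clock: 15.78
eef_pos: [568.2, -203.1, 309.8]
tool_rot: [3.14, 0.001, 1.765]
force: [1.0, -0.8, -0.3]
grip_width: 90.3
```

Call:
{"method": "jog_arm", "body": {
  "dp": [
    [0, 0, 0]
  ],
  "rotation": [
    [0, 0, 0]
  ],
  "claw": [9]
}}

```text
clock: 15.9
eef_pos: [567.4, -208.4, 308.2]
tool_rot: [-3.141, 0.002, 1.754]
force: [-0.4, 0.1, 0.2]
grip_width: 90.0
```

```bash
python3 - <<'E'
from h import *
s=r.get_state();print(s['eef_pos'],s['tool_rot'])
shot('wrist','w3');shot('scene','s7')
E
```

```text
[ 567.40883855 -208.37892371  308.18369191] [-3.14079130e+00  2.33823979e-03  1.75392544e+00]
wrist {'fov_y': 59.02702720791829, 'cx': 324.39915570992645, 'cy': 243.36707106609788}
scene {'fov_y': 57.97851976332711, 'cx': 321.74555437883487, 'cy': 241.07804739121502}
```

View pics/w3.png

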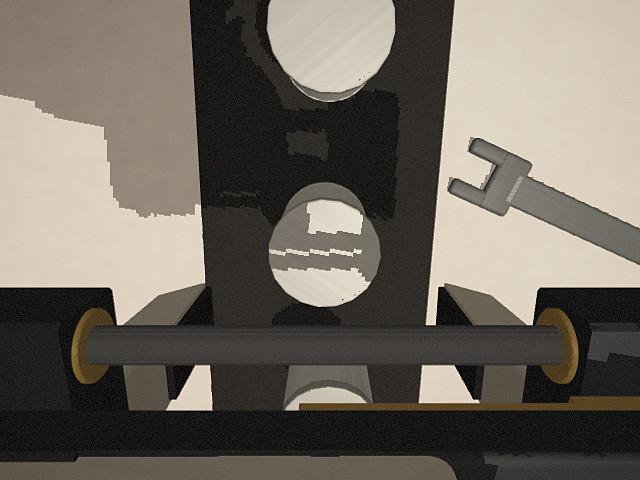

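View pics/s7.png

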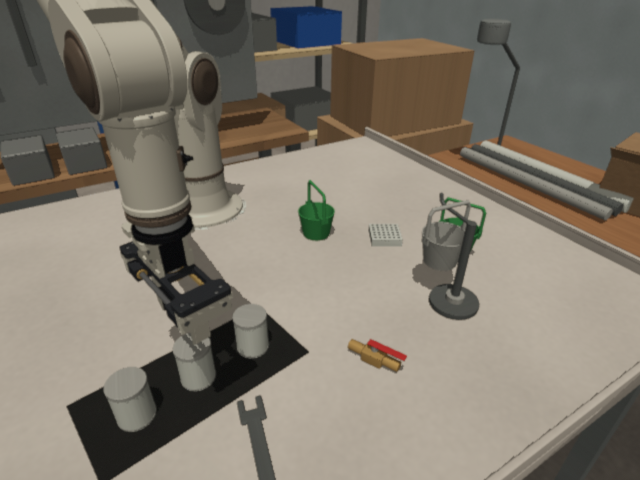

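Tin 1 stands upright. The middle tin is centred at column 325. Descend and grip.

Call:
{"method": "jog_arm", "body": {
  "dp": [
    [0, 0, 0],
    [0, 0, -3.5],
    [0, 0, -3.5],
    [0, 0, -2.9],
    [0, 0, 0]
  ],
  "rotation": [
    [0, 0, 0],
    [0, 0, 0],
    [0, 0, 0],
    [0, 0, 0],
    [0, 0, 0]
  ],
  "claw": [9, 9, 9, 9, 9]
}}

```text
clock: 16.62
eef_pos: [566.6, -200.4, 207.9]
tool_rot: [-3.138, -0.003, 1.766]
force: [-0.1, -1.1, 0.3]
grip_width: 90.0
```

Call:
{"method": "jog_arm", "body": {
  "dp": [
    [0, 0, 0],
    [0, 0, 0],
    [0, 0, 0],
    [0, 0, 0],
    [0, 0, 0]
  ],
  "rotation": [
    [0, 0, 0],
    [0, 0, 0],
    [0, 0, 0],
    [0, 0, 0],
    [0, 0, 0]
  ],
  "claw": [7.5, 6.5, 6, 5.5, 5]
}}

```text
clock: 17.25
eef_pos: [567.6, -202.6, 210.4]
tool_rot: [-3.141, 0.001, 1.762]
force: [-4.1, -0.5, 5.6]
grip_width: 56.8
```

Call:
{"method": "jog_arm", "body": {
  "dp": [
    [0, 0, 0],
    [0, 0, 0],
    [0, 0, 0]
  ],
  "rotation": [
    [0, 0, 0],
    [0, 0, 0],
    [0, 0, 0]
  ],
  "claw": [4, 4, 4]
}}

```text
clock: 17.62
eef_pos: [567.6, -202.6, 210.4]
tool_rot: [-3.141, 0.001, 1.762]
force: [-3.0, -0.5, 6.7]
grip_width: 57.1
```

Call:
{"method": "jog_arm", "body": {
  "dp": [
    [0, 0, 1],
    [0, 0, 2],
    [0, 0, 1],
    [0, 0, 0],
    [0, 0, 0]
  ],
  "rotation": [
    [0, 0, 0],
    [0, 0, 0],
    [0, 0, 0],
    [0, 0, 0],
    [0, 0, 0]
  ],
  "claw": [4, 4, 4, 4, 4]
}}

```text
clock: 18.25
eef_pos: [567.5, -202.4, 249.6]
tool_rot: [-3.141, 0.0, 1.763]
force: [0.3, 0.2, -2.2]
grip_width: 56.7
```

Call:
{"method": "jog_arm", "body": {
  "dp": [
    [0, 0, 0]
  ],
  "rotation": [
    [0, 0, 0]
  ],
  "claw": [4]
}}

```text
clock: 18.38
eef_pos: [567.4, -202.3, 249.2]
tool_rot: [-3.141, -0.001, 1.763]
force: [-0.7, 0.5, -2.7]
grip_width: 56.9
```

Call:
{"method": "jog_arm", "body": {
  "dp": [
    [0, 0, 0]
  ],
  "rotation": [
    [0, 0, 0]
  ],
  "claw": [4]
}}

```text
clock: 18.5
eef_pos: [567.5, -202.2, 249.3]
tool_rot: [-3.141, -0.001, 1.763]
force: [-0.0, -0.1, -2.5]
grip_width: 57.0
```

About 2.4 N, so also light. I set it back gently.

Call:
{"method": "jog_arm", "body": {
  "dp": [
    [0, 0, -1.5],
    [0, 0, -1.5],
    [0, 0, -0.7],
    [0, 0, -0.2],
    [0, 0, 0]
  ],
  "rotation": [
    [0, 0, 0],
    [0, 0, 0],
    [0, 0, 0],
    [0, 0, 0],
    [0, 0, 0]
  ],
  "claw": [4, 4, 4, 4, 4]
}}

```text
clock: 19.12
eef_pos: [567.9, -202.1, 210.8]
tool_rot: [3.141, -0.0, 1.763]
force: [0.5, 0.1, -1.7]
grip_width: 56.9
```

Call:
{"method": "jog_arm", "body": {
  "dp": [
    [0, 0, -0.1],
    [0, 0, 0]
  ],
  "rotation": [
    [0, 0, 0],
    [0, 0, 0]
  ],
  "claw": [4, 4]
}}

```text
clock: 19.38
eef_pos: [568.1, -202.3, 210.2]
tool_rot: [3.141, 0.0, 1.763]
force: [0.0, -0.0, 0.7]
grip_width: 57.2
```

Call:
{"method": "jog_arm", "body": {
  "dp": [
    [0, 0, 0],
    [0, 0, 0],
    [0, 0, 0],
    [0, 0, 0],
    [0, 0, 0]
  ],
  "rotation": [
    [0, 0, 0],
    [0, 0, 0],
    [0, 0, 0],
    [0, 0, 0],
    [0, 0, 0]
  ],
  "claw": [6, 7, 8, 9, 9]
}}

```text
clock: 20.0
eef_pos: [567.7, -202.3, 209.8]
tool_rot: [3.142, -0.0, 1.763]
force: [1.0, -0.9, 0.8]
grip_width: 89.5
```

Call:
{"method": "jog_arm", "body": {
  "dp": [
    [0, 0, 3],
    [0, 0, 4],
    [0, 0, 3],
    [1.1, -5.1, 0],
    [1, -5.1, 0]
  ],
  "rotation": [
    [0, 0, 0],
    [0, 0, 0],
    [0, 0, 0],
    [0, 0, 0],
    [0, 0, 0]
  ],
  "claw": [9, 9, 9, 9, 9]
}}

```text
clock: 20.62
eef_pos: [589.3, -305.0, 310.9]
tool_rot: [3.14, 0.001, 1.765]
force: [0.6, 0.3, 0.7]
grip_width: 90.1
```

Call:
{"method": "jog_arm", "body": {
  "dp": [
    [0, 0, 0],
    [0, 0, 0],
    [0, 0, 0]
  ],
  "rotation": [
    [0, 0, 0],
    [0, 0, 0],
    [0, 0, 0]
  ],
  "claw": [9, 9, 9]
}}

```text
clock: 21.0
eef_pos: [588.9, -302.4, 309.8]
tool_rot: [3.141, -0.001, 1.765]
force: [0.6, 0.3, 0.1]
grip_width: 90.0
```

```bash
python3 - <<'E'
from h import *
s=r.get_state();print(s['eef_pos'],s['tool_rot'])
shot('wrist','w4')
E
```

```text
[ 588.86890908 -302.44774988  309.84954853] [ 3.14147916e+00 -9.28010770e-04  1.76530440e+00]
wrist {'fov_y': 59.02702720791829, 'cx': 324.39915570992645, 'cy': 243.36707106609788}
```

View pics/w4.png

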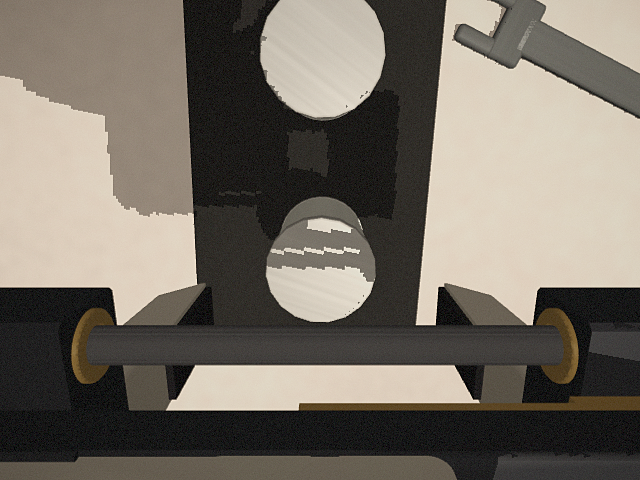

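The far tin is at column 320, centred between the jaws. Descend, grip and heft.

Call:
{"method": "jog_arm", "body": {
  "dp": [
    [0, -0.2, -1],
    [0, 0, -3.5],
    [0, 0, -3.5],
    [0, 0, -2],
    [0, 0, 0]
  ],
  "rotation": [
    [0, 0, 0],
    [0, 0, 0],
    [0, 0, 0],
    [0, 0, 0],
    [0, 0, 0]
  ],
  "claw": [9, 9, 9, 9, 9]
}}

```text
clock: 21.68
eef_pos: [588.0, -305.7, 208.0]
tool_rot: [-3.139, -0.002, 1.763]
force: [0.8, 0.3, -0.2]
grip_width: 90.1
```

Call:
{"method": "jog_arm", "body": {
  "dp": [
    [0, 0, 0],
    [0, 0, 0],
    [0, 0, 0],
    [0, 0, 0],
    [0, 0, 0]
  ],
  "rotation": [
    [0, 0, 0],
    [0, 0, 0],
    [0, 0, 0],
    [0, 0, 0],
    [0, 0, 0]
  ],
  "claw": [7.5, 6.5, 6, 5.5, 5]
}}

```text
clock: 22.3
eef_pos: [588.5, -306.6, 210.4]
tool_rot: [-3.141, 0.001, 1.762]
force: [-3.9, -0.4, 6.2]
grip_width: 56.4
```

Call:
{"method": "jog_arm", "body": {
  "dp": [
    [0, 0, 0],
    [0, 0, 0],
    [0, 0, 0]
  ],
  "rotation": [
    [0, 0, 0],
    [0, 0, 0],
    [0, 0, 0]
  ],
  "claw": [4, 4, 4]
}}

```text
clock: 22.68
eef_pos: [588.5, -306.6, 210.4]
tool_rot: [-3.141, 0.001, 1.762]
force: [-3.8, -0.4, 5.7]
grip_width: 56.6
```

Call:
{"method": "jog_arm", "body": {
  "dp": [
    [0, 0, 1],
    [0, 0, 2],
    [0, 0, 1],
    [0, 0, 0],
    [0, 0, 0]
  ],
  "rotation": [
    [0, 0, 0],
    [0, 0, 0],
    [0, 0, 0],
    [0, 0, 0],
    [0, 0, 0]
  ],
  "claw": [4, 4, 4, 4, 4]
}}

```text
clock: 23.3
eef_pos: [588.4, -306.3, 249.5]
tool_rot: [-3.141, -0.0, 1.763]
force: [-0.9, -0.7, -5.6]
grip_width: 56.6
```

Call:
{"method": "jog_arm", "body": {
  "dp": [
    [0, 0, 0],
    [0, 0, 0]
  ],
  "rotation": [
    [0, 0, 0],
    [0, 0, 0]
  ],
  "claw": [4, 4]
}}

```text
clock: 23.55
eef_pos: [588.5, -306.2, 249.2]
tool_rot: [-3.141, -0.001, 1.763]
force: [0.0, 0.3, -5.2]
grip_width: 56.8
```

About 5.4 N: this is the full one. I raise it to roughly 180 mm underside and settle.

Call:
{"method": "jog_arm", "body": {
  "dp": [
    [0, 0, 2],
    [0, 0, 3.5],
    [0, 0, 3.5],
    [0, 0, 3],
    [0, 0, 2]
  ],
  "rotation": [
    [0, 0, 0],
    [0, 0, 0],
    [0, 0, 0],
    [0, 0, 0],
    [0, 0, 0]
  ],
  "claw": [4, 4, 4, 4, 4]
}}

```text
clock: 24.18
eef_pos: [589.2, -305.9, 392.9]
tool_rot: [3.139, 0.002, 1.763]
force: [0.4, -0.4, -6.2]
grip_width: 56.6
```

Call:
{"method": "jog_arm", "body": {
  "dp": [
    [0, 0, 0],
    [0, 0, 0],
    [0, 0, 0],
    [0, 0, 0],
    [0, 0, 0]
  ],
  "rotation": [
    [0, 0, 0],
    [0, 0, 0],
    [0, 0, 0],
    [0, 0, 0],
    [0, 0, 0]
  ],
  "claw": [4, 4, 4, 4, 4]
}}

```text
clock: 24.8
eef_pos: [588.7, -306.2, 389.2]
tool_rot: [-3.141, -0.001, 1.763]
force: [0.2, -0.3, -5.3]
grip_width: 56.5
```

```bash
python3 - <<'E'
from h import *
s=r.get_state();print(s['eef_pos'],s['tool_rot'],s['force'],s['grip_width'],abs(s['joint_vel']).max())
shot('scene','s8')
z=load('s8');P=cloud(z);X,Y,Z=P[...,0],P[...,1],P[...,2]
for c,(x,y) in dict(a=(549,-98),b=(569,-203)).items():
    m=(np.hypot(X-x,Y-y)<45)&(Z>76)&(Z<90)
    q=P[m]; print('tin',c,cv2.minEnclosingCircle(q[:,:2].astype(np.float32)),np.percentile(q[:,2],[5,50,95]))
m=(np.hypot(X-588,Y+306)<35)&(Z>120)&(Z<240);print('held zmin',P[m][:,2].min())
b=(X>535)&(X<640)&(Y>250)&(Y<370)
q=P[b&(Z>126)&(Z<140)];print('rim',cv2.minEnclosingCircle(q[:,:2].astype(np.float32)))
E
```

```text
[ 588.65608026 -306.20955149  389.24189994] [-3.14110382e+00 -7.29457916e-04  1.76299089e+00] [ 0.19212003 -0.30533228 -5.28174603] 56.455291096581924 0.005565456388549119
scene {'fov_y': 57.97851976332711, 'cx': 321.74555437883487, 'cy': 241.07804739121502}
tin a ((551.6600952148438, -96.1922607421875), 30.15350914001465) [78.39984127 80.78873593 82.27219801]
tin b ((570.395263671875, -200.95411682128906), 29.830060958862305) [78.68077061 80.82188773 82.3077331 ]
held zmin 182.0263559608871
rim ((590.0250244140625, 308.7304382324219), 48.85530471801758)
```

View pics/s8.png

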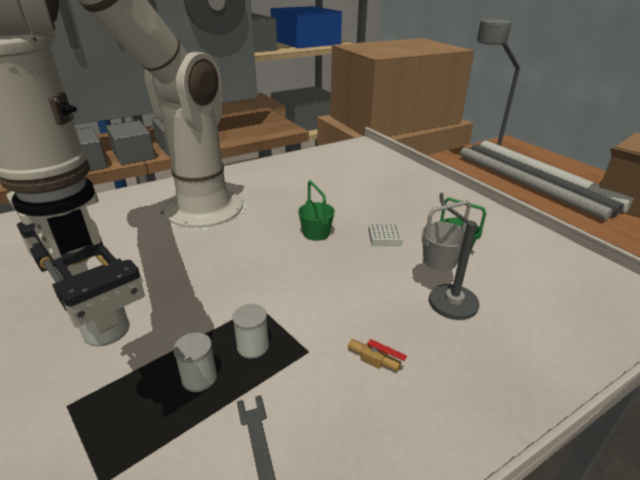

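The scene view shows the full tin held upright at (103,325). The two light tins stand on the mat at (197,362) and (251,331), the pail hangs at (443,245), and the bystanders are in place. I hand the job in.

```bash
python3 -c "
from rig import r
print(r.close_job())"
```

```text
the job is handed in; nothing more can be done
None
```

I hung the grey pail on the hook by its handle and let go of it. I then hefted the three tins in turn: the near one read about 2.1 N, the middle one about 2.4 N and the far one about 5.3 N. I put the two light tins back on the mat and handed the job in at about 25 s, with the far, full tin held in the gripper.

The last checks before handing in agreed:
- **Full tin:** it is upright and still, with its underside about 180 mm above the bench.
- **Light tins:** both stand level on the mat, clear of the fingers.
- **Pail:** it hangs about 62 mm out along the hook arm, close to the seat at 60 mm.
- **Bystanders:** the spanner, valve and block look unmoved in the picture; I did not measure them.

No check failed. The top camera's depth read about 8 mm too high, so I relied mainly on the scene and wrist views. The gripper reported 6.5–6.8 mm on the 8 mm bar.

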